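# Set the iris lever of the inspection back-light and switch the lamp on

## Robot

A 6-joint arm with a two-finger parallel gripper is mounted at the origin on a cart in front of the work surface, level with it; the furniture and walls round the work are solid. World frame = base frame: x ahead of the robot, y to its left, z up, the work surface at z = 0. Lengths are in m, angles in rad, forces in N, time in s.
With the tool pointing down it reaches from about 0.375 to 0.925 m from the base axis. Payload 5.7 kg.
Tool frame: the origin (TCP) lies at the very end of the fingers, on their centre line; the grasp point (between the pads) lies 19 mm behind it; z points along the fingers, y is the direction in which the jaws open and shut (so a half turn about z gives the same grasp; the last joint's range is limited). The gripper opens to 85 mm and grips with 20 to 120 N. Pads are 22 mm wide; open, the fingers measure 114 mm over their backs; the gripper's body (76 mm by 85 mm) begins 54 mm behind the grasp point. The pads swing forward as they close: fully open they stand 13 mm farther back than shut.
Start: joints at [-1.262, 0.359, 1.51, -0, 1.272, -0.115], TCP at [0.247, -0.547, 0.194] pointing down, gripper open.
Joint ranges: [-2.97, 2.97], [-1.01, 2.36], [0.21, 2.38], [-0.96, 4.11], [0.2, 2.71], [-2.98, 2.98]. Speed limits (rad/s): [2.39, 2.39, 3.14, 3.14, 3.14, 3.14].

## Interface

Orientations are given as a unit quaternion [x, y, z, w].
In Python, from bench import * gives the robot as it stands.
- The arm moves only by the shell command python3 -m pendant 'ROWS' [OPENING] [FORCE]. ROWS is JSON, a list of rows, each a list of 2 entries, a list of its own where there are three numbers: the shift along the world's x, y, z in mm, then the turn about the world's z in degrees. A call has 1 to 20 rows; each row shifts and turns the pose as measured when the row begins; what a row does not reach is not made up. A row lasts 1/10 s, in which the tool goes at most 50 mm and 8.59 degrees, less where a joint would pass 70% of its speed; a pose out of reach is approached as far as the arm can. A call is refused whole if a number of a shift passes 50 or a number of a turn 8.59, either way. A call with a gripper value outside its range is refused whole. OPENING is the gripper's target within -1 to 1 (fully open at 1, half-way at 0, shut at -1), set as the call begins (- or left out, the last holds). The fingers move at their own pace and stop on an object; FORCE is the grip in N (left out, the last holds). Time passes only in rows, so rows that do not move let the fingers close. It gives the time, the measured TCP pose, the force and the opening at its end, in the units of the state.
- state(): the state, without advancing time (a new reading comes with each control period).
- capture(name): name is "scene" or "top" or "wrist"; returns a dict with "frame" (400x640x3 uint8, blue, green, red), "fov_y" (degrees; the focal length in pixels is half the picture's height over the tangent of half this angle, whatever the lens; pixels are square), "cx", "cy" (the principal point, pixels), "extrinsics" (4x4, takes a point from camera to world coordinates). Camera axes: x right, y up, looking along -z (the intrinsics and any distortion apply to the point x, -y, -z); pixel columns grow to the right and rows downward; lengths in m; the calibration is good to about 2 mm. The wrist camera is an equidistant fisheye: a pixel r from the principal point sees the ray r / f radians off the axis. A picture is of the moment at which its call begins. There is no depth.
- sign_off(): hands the job in, once; it reports no verdict.
The state is a dict: "t": time; "joints": joint angles; "joint_vel": joint speeds; "tau": joint torques, N m; "position": TCP position; "tool_rot": TCP orientation; "force": force on the tool from outside, world axes, zero at the start; "wrist_torque": the same for the moment, N m; "gripper_width": opening from 0.0 (shut) to 1.0 (fully open).
Only numpy, scipy, OpenCV 4.12 (cv2) and the standard library are available. Lean on these libraries where they do the work, as an engineer would, in place of code of your own. Each camera call takes 0.05 s, during which the arm holds its last target.

## Task

The back-light for board inspection needs its aperture set: with the fingertips, gently push the lever post of the iris ring round its arc until the lever's pointer stands centred in the notch of the dark index clip on the scale. Only then press the lamp switch's push button fully down, let it come up again and leave everything clear. Do not pinch or pick up anything, and leave the loose parts and tools round the work where they lie.

Things in the scene. Friction and masses are not known exactly. Their poses are not given: they have to be found in the camera images.
- iris_light: Back-light fixed to the bench: round grey base 248 mm across with a bright aluminium scale band with ticks on it, 16 mm high, black knurled ring (116 mm across, top 39 mm high) in the middle. Origin on the ring's axis at the bench surface, z up; its -x axis is the middle of the scale (roughly towards the robot); a black socket sticks out of the far side.
- ring (a joint): Angle of the iris ring and its lever about the vertical axis of iris_light, rad: 0 when the lever points along iris_light's -x, growing anticlockwise seen from above, limits -1.4 to 1.4. The ring starts between -1.25 and -0.6 and the clip always lies further anticlockwise, so the lever must be pushed anticlockwise. Friction holds it where it is left; about 2 N at the post moves it.
- post (a point): Point on the upright post at the end of the lever, 83 mm from the ring's axis and 79 mm above the bench. The post is a black sleeve 15 mm in diameter from 49 to 99 mm above the bench (thin steel pin 10 mm below it); the lever arm under it is 14 mm wide and its top is 30 mm above the bench.
- pointer (a point): Tip of the lever's pointer (3 mm wide), 98 mm from the ring's axis, 22 mm above the bench, on the same radius as the post.
- index_clip: Dark steel fork-shaped clip fixed on the outer edge of the scale (it does not move), 28 mm wide, top 30 mm above the bench. Origin on the ring's axis at the bench surface; the clip lies along its own -x axis, 102 to 126 mm out, with a small screw behind to 132 mm. The pointer is right when it lies on this -x axis.
- notch (a point): Middle of the mouth of the clip's notch, which is 16 mm wide and opens towards the ring; 102 mm from the ring's axis, 23 mm above the bench.
- lamp_switch: Grey switch box 70 x 70 x 30 mm fixed to the bench, left or right of the light, with a round black push button on top. Origin at the centre of its underside.
- lamp_button (a joint): Travel of the push button, m: 0 up, 0.006 fully down. A spring pushes it back up: 1.5 N to start, 4.5 N fully down.
- button_top (a point): Centre of the button's top face (32 mm in diameter), 43 mm above the bench when up.
- parts_dish: Loose grey dish with small hardware, 67 mm across, 24 mm high. Origin at the centre of its underside.
- torque_driver: Loose black torque screwdriver lying down, 186 mm long along its y axis, 34 mm high. Origin in the middle of its length, at the bottom.
- mains_inlet: Loose black mains inlet, 34 x 58 x 37 mm. Origin at the centre of its underside.
- wire_reel: Loose pale wire reel standing on its flange, 64 mm across, 42 mm high. Origin at the centre of its underside.
- side_cutters: Loose side cutters lying flat, 131 mm long along y, 50 mm wide, 13 mm high. Origin at the centre of the underside.
- board: Loose green circuit board lying flat, 62 x 110 x 18 mm. Origin at the centre of its underside.
- connector: Loose panel connector, 12 x 53 x 14 mm. Origin at the centre of its underside.
Mind the look-alikes: they are no part of the job. What is shaped like the lamp_switch but green or yellow is not meant.

How it is judged:
On the way, in this order (a step that is already met when the one before it is completed fails the run):
1. the pointer stands in the notch of the index clip, the ring at rest (y of pointer in the frame of index_clip between -0.0065 and 0.0065 m and velocity of joint ring between -0.05 and 0.05 rad/s), for 0.2 s.
2. the lamp button is pressed down (value of joint lamp_button above 0.0045 m), for 0.05 s.
At the end, for the whole second after the job is handed in: The pointer's tip is within 6.5 mm of the notch's centre line (the 3 mm wide pointer wholly within the 16 mm notch), the ring is at rest, and the button has been pressed at least 4.5 mm of its 6 mm and is up again (y of pointer in the frame of index_clip between -0.0065 and 0.0065 m and x of pointer in the frame of index_clip below -0.05 m and value of joint lamp_button below 0.001 m and velocity of joint ring between -0.02 and 0.02 rad/s); the robot touches nothing.
It fails at once if the button is pressed while the pointer is not in the notch (value of joint lamp_button above 0.003 m and not (y of pointer in the frame of index_clip between -0.0065 and 0.0065 m)).
It fails at once if the lever is pushed or squeezed with more than 20 N (contact force between the fingers and ring above 20 N).
It fails at once if a loose part or tool is shifted by more than 20 mm or lifted (distance of any of parts_dish, torque_driver, mains_inlet, wire_reel, side_cutters, board, connector from where it was at the start of the episode above 0.02 m).
It also fails if it takes over 42 s, if anything falls off the work surface, if the arm or the gripper's body presses on something with over 40 N, if the wrist force passes 120 N, or if a joint passes its speed limit or range.

## Working session

There is one attempt and no reset: what is moved stays moved. The work goes in short steps, Python scripts to look and compute and a shell command to move; the robot and the scene stay as the last step left them, time stands still between calls to the robot, and variables do not carry over. Pictures are saved under pics/ and viewed, and the job is handed in when it is done.

```bash
ls; mkdir -p pics; cat > h.py <<'E'
from bench import *
import numpy as np, cv2
def ray(c,u,v):
    H=c["frame"].shape[0]; f=H/2/np.tan(np.radians(c["fov_y"]/2))
    return f
def pix2(c,u,v,z):
    f=ray(c,0,0); E=np.array(c["extrinsics"]); d=np.array([(u-c["cx"])/f,-(v-c["cy"])/f,-1.])
    d=E[:3,:3]@d; o=E[:3,3]; return o+d*(z-o[2])/d[2]
def proj(c,p):
    f=ray(c,0,0); E=np.array(c["extrinsics"]); q=E[:3,:3].T@(np.array(p)-E[:3,3])
    return np.array([c["cx"]+f*q[0]/-q[2], c["cy"]-f*q[1]/-q[2]])
E
python3 - <<'E'
from h import *
import pickle
for n in ("scene","top"):
    c=capture(n); cv2.imwrite(f"pics/{n}0.png",c["frame"]); pickle.dump(c,open(n+"0.pkl","wb"))
    print(n,c["fov_y"],c["cx"],c["cy"],np.round(c["extrinsics"],3).tolist(),[k for k in c])
print(state())
E
```

```text
pics
scene 47.76543974020682 316.7316326208956 206.36245789083347 [[0.538, 0.508, -0.672, -0.504], [-0.843, 0.313, -0.438, -0.617], [-0.012, 0.803, 0.597, 1.005], [0.0, 0.0, 0.0, 1.0]] ['frame', 'fov_y', 'cx', 'cy', 'extrinsics']
top 53.5408092052203 322.7466940159561 201.2539314336549 [[0.003, 0.994, -0.109, 0.373], [-1.0, 0.004, 0.011, 0.089], [0.011, 0.109, 0.994, 1.225], [0.0, 0.0, 0.0, 1.0]] ['frame', 'fov_y', 'cx', 'cy', 'extrinsics']
{'t': 0.1, 'joints': array([-1.26210807e+00,  3.59436646e-01,  1.51133050e+00, -2.73359237e-05,
        1.27251190e+00, -1.15120010e-01]), 'joint_vel': array([ 0.00219312, -0.00294201, -0.00273656, -0.00113562,  0.00076971,
        0.00082455]), 'tau': array([ 3.05183457e-04, -5.28652453e+01, -2.79349512e+01, -4.18251293e-04,
        4.96389359e-03,  4.34710145e-06]), 'position': array([ 0.24650405, -0.54627466,  0.19293312]), 'tool_rot': array([ 9.77631012e-01,  2.10325686e-01, -9.44803385e-05, -8.37985738e-04]), 'force': array([-0.1401724 , -0.52360377, -0.143801  ]), 'wrist_torque': array([-0.00307268,  0.02367284,  0.01466574]), 'gripper_width': 1.0002326197435045}
```

```bash
sleep 1; ls pics
```

```text
scene0.png
top0.png
```

View pics/scene0.png

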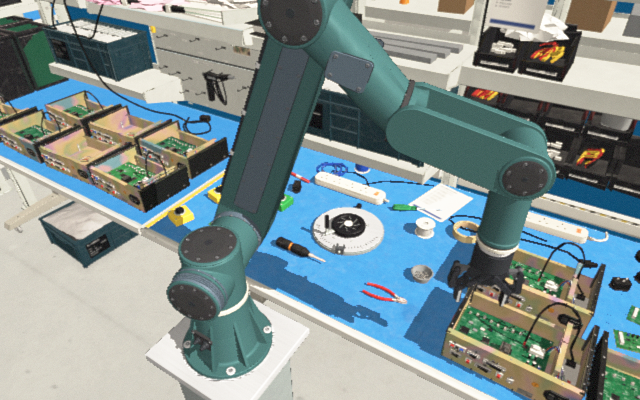

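View pics/top0.png

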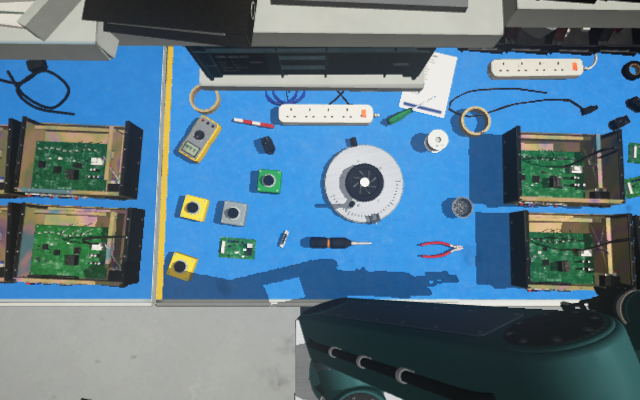

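The top picture shows the light at about (365,183). The switch look-alikes are yellow (194,208), yellow (181,265), green (267,181) and grey (233,213). I choose the grey one and check it in a close crop.

```bash
python3 - <<'E'
import cv2,pickle
f=cv2.imread("pics/top0.png")
a=cv2.resize(f[140:232,312:420],None,fx=6.4,fy=6.4,interpolation=cv2.INTER_CUBIC); cv2.imwrite("pics/c1.png",a)
a=cv2.resize(f[165:275,160:300],None,fx=5,fy=5,interpolation=cv2.INTER_CUBIC); cv2.imwrite("pics/c2.png",a)
E
```

```text
(no output)
```

View pics/c1.png

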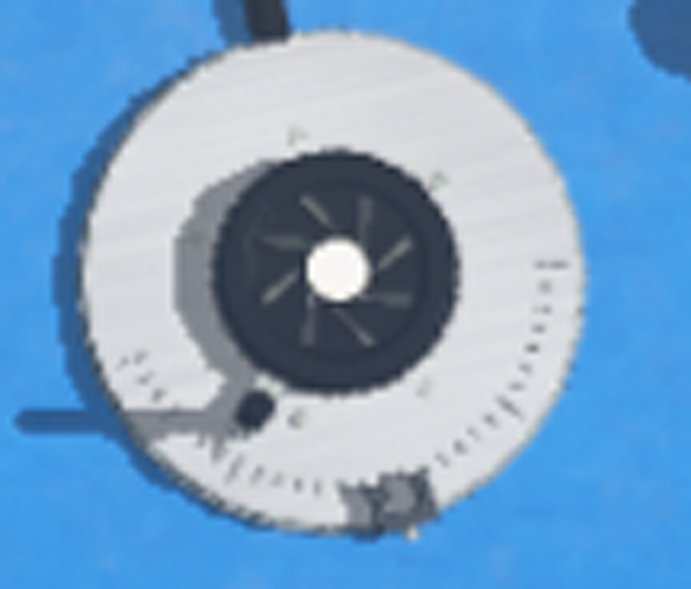

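View pics/c2.png

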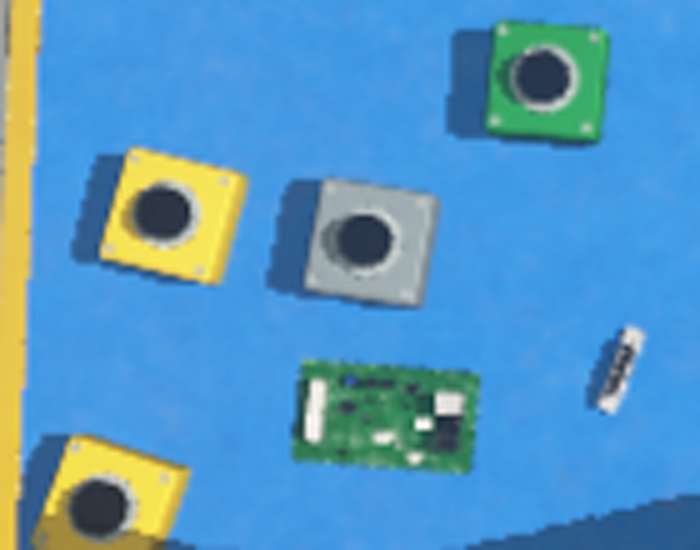

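Grey box with black button is at crop2 (363,241), i.e. px (232.2,212.8). In crop1 the post is at (255,410), the clip at (395,505), the ring at (336,272) and the disc centre at (332,280). Next, the positions.

```bash
python3 - <<'E'
from h import *
import pickle
c=pickle.load(open("top0.pkl","rb"))
g=lambda u,v,s,x0,y0:((u+.5)/s-.5+x0,(v+.5)/s-.5+y0)
f=c["frame"]
# disc segmentation: non-blue bright
hsv=cv2.cvtColor(f,cv2.COLOR_BGR2HSV)
m=((hsv[...,1]<40)&(hsv[...,2]>130)).astype(np.uint8)
m[:140]=0;m[232:]=0;m[:,:312]=0;m[:,420:]=0
cs,_=cv2.findContours(m,cv2.RETR_EXTERNAL,cv2.CHAIN_APPROX_NONE)
k=max(cs,key=cv2.contourArea); h=cv2.convexHull(k)
W=np.array([pix2(c,u,v,.016)[:2] for u,v in h[:,0]])
(x,y),r=cv2.minEnclosingCircle(W.astype(np.float32)); A=np.c_[2*W,np.ones(len(W))]
s=np.linalg.lstsq(A,(W**2).sum(1),rcond=None)[0]; print("disc",x,y,r,s[:2],np.sqrt(s[2]+s[:2]@s[:2]))
print("ring",pix2(c,*g(336,272,6.4,312,140),.039), "ap",pix2(c,*g(338,270,6.4,312,140),.039))
C=pix2(c,*g(336,272,6.4,312,140),.039)
for n,u,v,z in(("posttop",257,403,.099),("posttop",255,408,.095),("clip",393,503,.03),("screw",411,533,.02)):
    p=pix2(c,*g(u,v,6.4,312,140),z); d=(p-C)[:2]; print(n,p,np.hypot(*d),np.arctan2(-d[1],-d[0]))
print("btn",pix2(c,*g(365,240,5,160,165),.043))
E
```

```text
disc 0.563007116317749 -0.0489896796643734 0.12180173397064209 [ 0.56329727 -0.04971872] 0.12084360107036578
ring [ 0.5623627  -0.04914539  0.039     ] ap [ 0.56332475 -0.05010209  0.039     ]
posttop [ 0.49342201 -0.00629848  0.099     ] 0.08117066431837745 -0.5560813592007593
posttop [ 0.49159221 -0.00572687  0.095     ] 0.08302788832519754 -0.5502954473196926
clip [ 0.45353348 -0.07618025  0.03      ] 0.11213688926899867 0.24348675062461633
screw [ 0.43994241 -0.08597706  0.02      ] 0.12784090840964324 0.29224782046489334
btn [0.46790674 0.34488121 0.043     ]
```

```bash
python3 -m pendant '[[[0,0,30],-5],[[15,20,0],-5],[[20,40,0],-5],[[20,40,0],-5],[[20,40,0],-5],[[20,40,0],-5],[[20,40,0],-5],[[20,40,0],-5],[[20,40,0],-5],[[20,40,0],-5],[[20,40,0],-5],[[20,40,0],0],[[20,40,0],0],[[10,20,0],0],[[0,0,0],0]]' -1 20
python3 - <<'E'
from h import *
import pickle
c=capture("wrist"); cv2.imwrite("pics/w1.png",c["frame"]); pickle.dump(c,open("w1.pkl","wb"))
print(np.round(c["extrinsics"],3).tolist(),c["fov_y"])
c=capture("top"); cv2.imwrite("pics/t1.png",c["frame"]);pickle.dump(c,open("t1.pkl","wb"))
s=state();print(s["joints"],s["position"],s["tool_rot"],s["gripper_width"])
E
```

```text
t: 1.6
position: [0.4939, -0.0457, 0.219]
tool_rot: [0.958, -0.287, -0.001, -0.003]
force: [-0.1, 0.3, -0.0]
gripper_width: 0.002
[[-0.55, 0.792, 0.264, 0.561], [-0.835, -0.519, -0.18, -0.092], [-0.006, -0.32, 0.947, 0.4], [0.0, 0.0, 0.0, 1.0]] 65.70646984690485
[-0.24121842  0.18340465  1.69487872  0.00565805  1.26512578  1.9119525 ] [ 0.49281296 -0.04800199  0.21888473] [ 0.95765435 -0.28790633 -0.00104182 -0.00264838] -0.003362198130538795
```

View pics/w1.png

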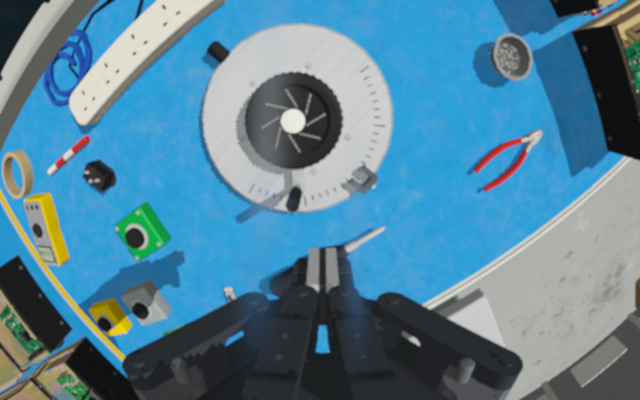

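The wrist view shows the light at (295,115), the post at (294,197) and the clip at (361,180). I'll measure the clip in an enlarged crop.

```bash
cat >> h.py <<'E'
def fpix(c,u,v,z):
    f=ray(c,0,0); E=np.array(c["extrinsics"]); a=np.array([u-c["cx"],v-c["cy"]]); r=np.hypot(*a); th=r/f
    d=np.array([np.sin(th)*a[0]/r,-np.sin(th)*a[1]/r,-np.cos(th)]); d=E[:3,:3]@d; o=E[:3,3]; return o+d*(z-o[2])/d[2]
E
python3 - <<'E'
import cv2
f=cv2.imread("pics/w1.png")
cv2.imwrite("pics/w1c.png",cv2.resize(f[145:220,275:385],None,fx=7,fy=7,interpolation=cv2.INTER_CUBIC))
f=cv2.imread("pics/t1.png")
cv2.imwrite("pics/t1c.png",cv2.resize(f[100:300,180:450],None,fx=2.5,fy=2.5,interpolation=cv2.INTER_CUBIC))
E
```

```text
(no output)
```

View pics/w1c.png

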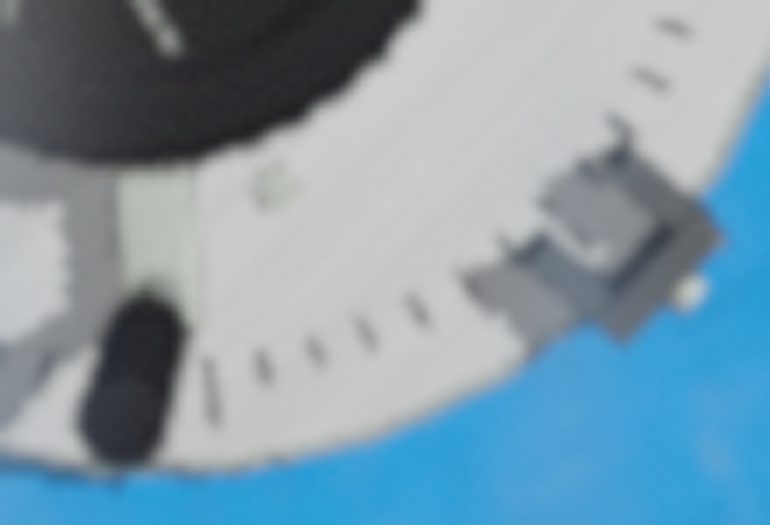

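```bash
python3 - <<'E'
from h import *
import pickle
c=pickle.load(open("w1.pkl","rb"))
g=lambda u,v,s=7,x0=275,y0=145:((u+.5)/s-.5+x0,(v+.5)/s-.5+y0)
C=fpix(c,293,121,.035);print("ap",C, "C", fpix(c,294,121,.039))
# disc fit
f=c["frame"]; hsv=cv2.cvtColor(f,cv2.COLOR_BGR2HSV)
m=((hsv[...,1]<60)).astype(np.uint8); m[:20]=0;m[216:]=0;m[:,:198]=0;m[:,398:]=0
m=cv2.morphologyEx(m,cv2.MORPH_OPEN,np.ones((9,9)))
k=max(cv2.findContours(m,0,1)[0],key=cv2.contourArea);h=cv2.convexHull(k)
W=np.array([fpix(c,u,v,.016)[:2] for u,v in h[:,0]])
s=np.linalg.lstsq(np.c_[2*W,np.ones(len(W))],(W**2).sum(1),rcond=None)[0];print("disc",s[:2],np.sqrt(s[2]+s[:2]@s[:2]),W.min(0),W.max(0))
C=np.array([s[0],s[1]])
for n,u,v,z in(("screw",692,292,.023),("oc1",722,237,.03),("oc2",625,338,.03),("ic1",630,150,.03),("ic2",520,245,.03),("posttop",125,420,.099)):
    p=fpix(c,*g(u,v),z)[:2]; d=p-C; print(n,p,np.hypot(*d),np.arctan2(-d[1],-d[0]))
E
```

```text
ap [ 0.56144047 -0.04888999  0.035     ] C [ 0.56078216 -0.05032718  0.039     ]
disc [ 0.56269021 -0.04914559] 0.12203362012959179 [ 0.43472867 -0.17084316] [0.69435119 0.07225108]
screw [ 0.43754906 -0.08636378] 0.13055842201429743 0.2890786629526081
oc1 [ 0.44564532 -0.09621273] 0.1261539643842757 0.382340367365419
oc2 [ 0.43909279 -0.07187372] 0.1256697749499559 0.18185671141228793
ic1 [ 0.46807513 -0.09047897] 0.10324951948560118 0.411871698584588
ic2 [ 0.46402054 -0.06509664] 0.09995069280078292 0.16027449554243395
posttop [ 0.49146551 -0.00741175] 0.08255102418359211 -0.5300217008470045
```

View pics/t1c.png

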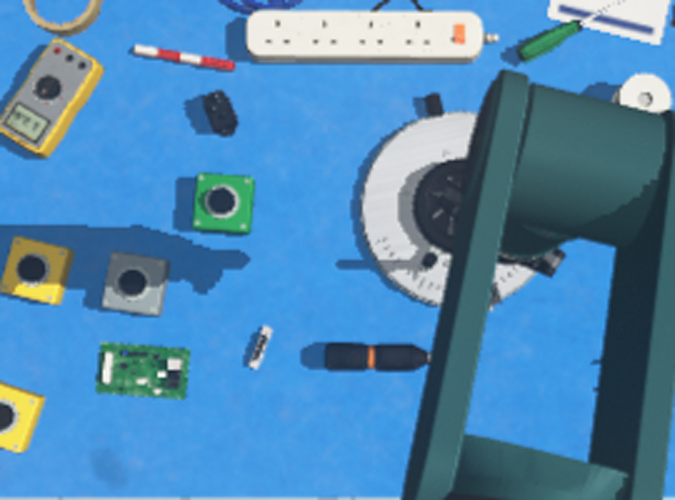

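Clip direction is 0.285 rad from world −x: inner and outer corners lie at 101 and 126 mm radius and the screw at 130 mm, as they should. The post is at about −0.54. Moving behind the post and descending.

```bash
python3 -m pendant '[[[6,20,0],0],[[8,28,0],0],[[8,28,0],1],[[2,6,0],0],[[0,0,0],0],[[0,0,-30],0],[[0,0,-35],0],[[0,0,-35],0],[[0,0,-30],0],[[0,0,-15],0],[[0,0,-5],0],[[0,0,0],0]]'
```

```text
t: 2.9
position: [0.5133, 0.0157, 0.0652]
tool_rot: [0.958, -0.288, 0.0, 0.002]
force: [-0.3, 0.2, 0.2]
gripper_width: -0.001
```

```bash
python3 -m pendant '[[[-3,3,0],0],[[-4,3,0],0],[[0,0,0],0],[[-1.5,-2.5,0],0],[[-2,-3.2,0],0],[[-2,-3.2,0],0],[[-2,-3.2,0],0]]'
python3 - <<'E'
from h import *
c=capture("wrist"); cv2.imwrite("pics/w2.png",cv2.resize(c["frame"][100:340,180:440],None,fx=2.4,fy=2.4,interpolation=cv2.INTER_CUBIC))
print(state()["position"],state()["force"])
E
```

```text
t: 3.6
position: [0.5009, 0.008, 0.0695]
tool_rot: [0.958, -0.288, 0.004, 0.001]
force: [0.2, 0.6, 1.3]
gripper_width: -0.0
[0.50043444 0.00765079 0.0693881 ] [ 0.47661938 -0.90975842  0.32485611]
```

View pics/w2.png

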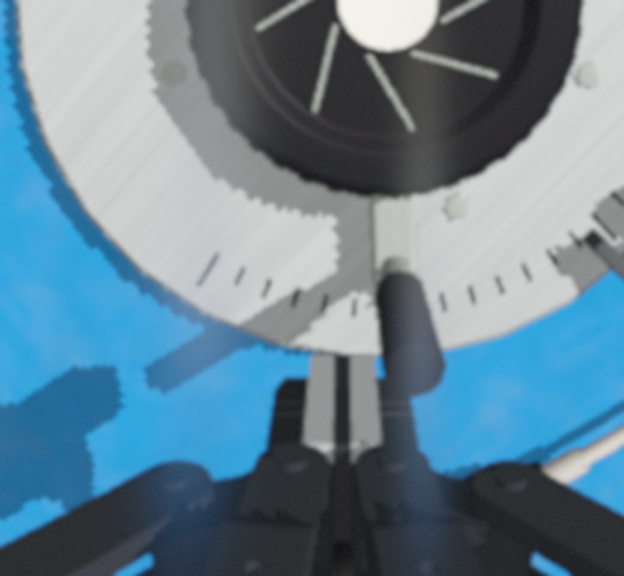

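Fingertips stand against the sleeve at (400,330) in the crop, with the clip at right. I'll push along the arc, turning with it.

```bash
python3 -m pendant '[[[-3.3,-3.8,-1],3.4],[[-3.1,-4,-1],3.4],[[-2.8,-4.2,-0.5],3.4],[[-2.6,-4.4,0],3.4],[[-2.3,-4.5,0],3.4],[[-2,-4.6,0],3.4]]'
python3 - <<'E'
from h import *
s=state();p=s["position"];d=p[:2]-[.5627,-.0491];q=s["tool_rot"]
print(p,s["force"],"r,a",np.hypot(*d),np.arctan2(-d[1],-d[0]),"yaw",2*np.degrees(np.arctan2(q[1],q[0])))
E
```

```text
t: 4.25
position: [0.4835, -0.0194, 0.0666]
tool_rot: [0.994, -0.108, 0.004, 0.001]
force: [-0.3, -0.1, 0.3]
gripper_width: -0.0
[ 0.48349479 -0.01940233  0.06660994] [-0.25709321 -0.05049365  0.27717093] r,a 0.08458969201348457 -0.35872323988202476 yaw -12.365533444194252
```

```bash
python3 - <<'E'
from h import *
c=capture("wrist"); cv2.imwrite("pics/w3.png",cv2.resize(c["frame"][100:340,180:440],None,fx=2.4,fy=2.4,interpolation=cv2.INTER_CUBIC))
print(state()["position"],state()["force"])
E
```

```text
[ 0.48317633 -0.01995602  0.06656763] [-0.88856127 -0.49666073  0.5364772 ]
```

View pics/w3.png

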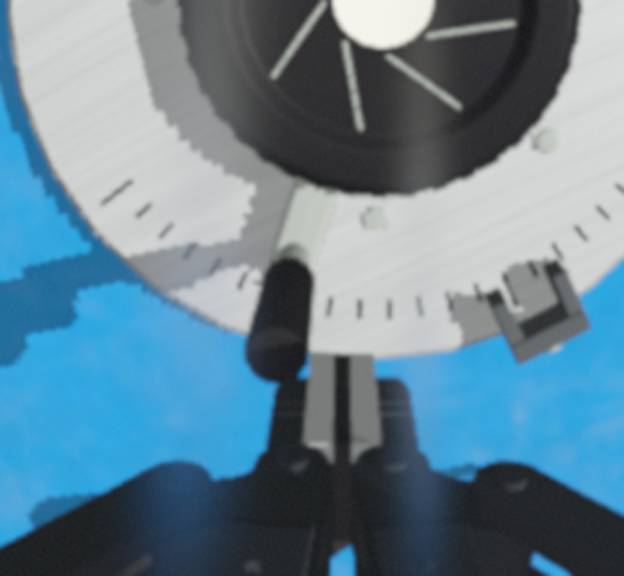

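```bash
cat >> h.py <<'E'
def fproj(c,p):
    f=ray(c,0,0); E=np.array(c["extrinsics"]); q=E[:3,:3].T@(np.array(p)-E[:3,3]); r=np.hypot(q[0],q[1]); th=np.arctan2(r,-q[2])
    return np.array([c["cx"]+f*th*q[0]/r, c["cy"]-f*th*q[1]/r])
E
python3 - <<'E'
from h import *
c=capture("wrist"); s=state(); p=s["position"]; f=lambda P:np.round((fproj(c,P)-[180,100])*2.4)
print(np.round(c["extrinsics"],3).tolist(),p)
print("tcp",f(p),"tcp+40up",f(p+[0,0,.04]),"tool x +11", f(p+[.0107,-.0023,0]),f(p-[.0107,-.0023,0]))
for a in(-.54,-.5,-.4):
    print(a,[f([.5627-.083*np.cos(a),-.0491-.083*np.sin(a),z]) for z in(.049,.099)])
print("C",f([.5627,-.0491,.039]))
cv2.imwrite("pics/w4.png",c["frame"])
E
```

```text
[[-0.211, 0.929, 0.303, 0.561], [-0.977, -0.201, -0.065, -0.037], [0.001, -0.309, 0.951, 0.248], [0.0, 0.0, 0.0, 1.0]] [ 0.48342758 -0.01960505  0.06661068]
tcp [337. 316.] tcp+40up [337. 389.] tool x +11 [337. 278.] [338. 353.]
-0.54 [array([287., 275.]), array([272., 352.])]
-0.5 [array([298., 278.]), array([286., 357.])]
-0.4 [array([326., 285.]), array([322., 364.])]
C [381.  -5.]
```

The post is still at about −0.54 and the fingers have ended up on its other side, so the push missed. I'll look at the real fingertip height in the scene view.

```bash
python3 - <<'E'
from h import *
c=capture("scene"); s=state(); p=s["position"]
print("tcp",proj(c,p),"+40",proj(c,p+[0,0,.04]), "posttop",[proj(c,[.4915,-.0068,z]) for z in(.049,.099)])
u,v=proj(c,p).astype(int)
cv2.imwrite("pics/s2.png",cv2.resize(c["frame"][v-70:v+40,u-70:u+70],None,fx=5,fy=5,interpolation=cv2.INTER_CUBIC)); print(u,v)
E
```

```text
tcp [328.75615413 225.90374063] +40 [328.80157934 216.30446661] posttop [array([326.74722193, 227.50944913]), array([326.76285425, 215.66718706])]
328 225
```

View pics/s2.png

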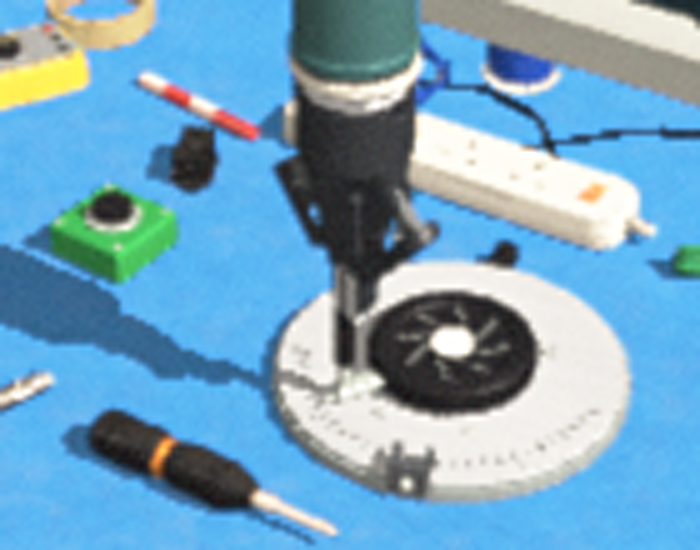

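View pics/w4.png

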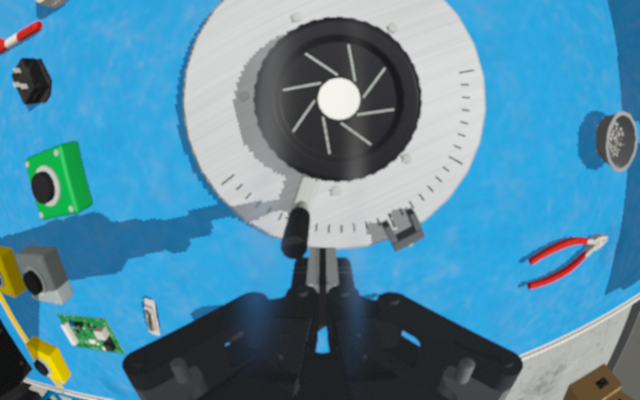

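```bash
python3 -m pendant '[[[0,0,25],0],[[0,0,35],0],[[0,10,0],-4],[[5,25,0],-4],[[5,25,0],-4],[[10,25,0],-4],[[0,0,0],-4],[[0,0,0],0]]'
python3 - <<'E'
from h import *
c=capture("scene"); s=state(); p=s["position"]
u,v=proj(c,p).astype(int)
f=c["frame"].copy()
k=lambda P:((np.array(proj(c,P))-[u-50,v-50]+.5)*7).astype(int)
im=cv2.resize(f[v-50:v+30,u-50:u+50],None,fx=7,fy=7,interpolation=cv2.INTER_CUBIC)
for dz in(0,.02,.04):cv2.circle(im,tuple(int(t) for t in k(p+[0,0,dz])),3,(0,0,255),-1)
cv2.imwrite("pics/s3.png",im)
c=capture("wrist");cv2.imwrite("pics/w5.png",c["frame"]);print(fproj(c,p),p,s["tool_rot"])
E
```

```text
t: 5.2
position: [0.5054, 0.0702, 0.1296]
tool_rot: [0.955, -0.295, 0.005, -0.0]
force: [-0.2, -1.3, 0.1]
gripper_width: -0.003
[320.99955239 232.23034995] [0.50562461 0.07004039 0.12964015] [ 9.55631762e-01 -2.94524635e-01  4.80329703e-03 -3.19412549e-04]
```

View pics/s3.png

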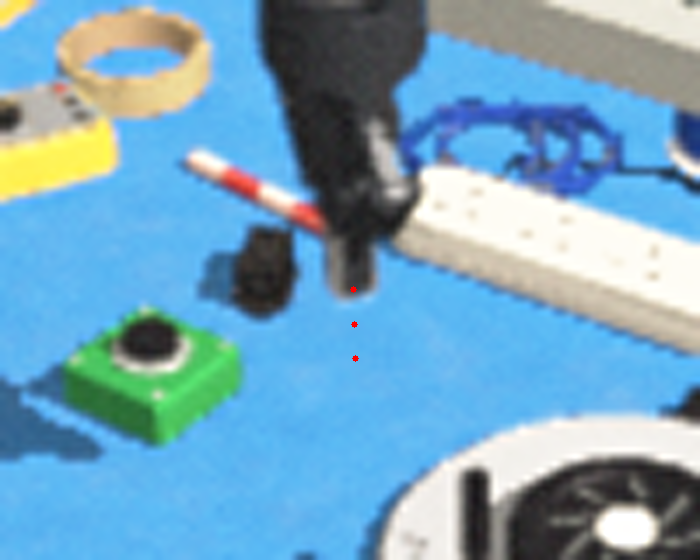

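View pics/w5.png

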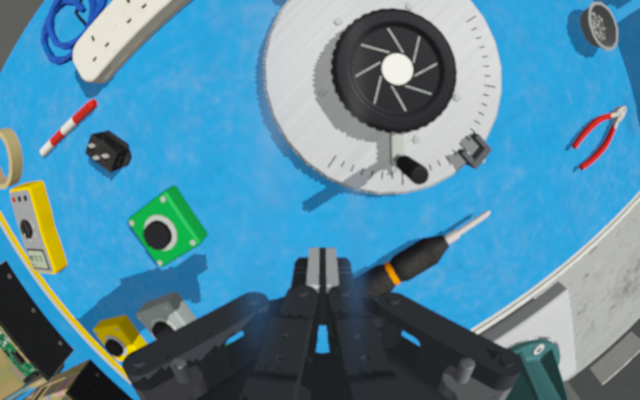

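The red dots mark the TCP and points 20 and 40 mm above it, and the visible fingertip ends at the +40 mm dot. The wrist view agrees, so the shut fingertips end about 38–42 mm above the reported TCP. They therefore passed over the post top at 99 mm. I'll go about 40 mm lower; the spot lies over the flat base, so it is safe either way.

```bash
python3 -m pendant '[[[1,-15,0],0],[[2,-20,0],0],[[1,-10,0],0],[[0,0,-20],0],[[0,0,-30],0],[[0,0,-20],0],[[0,0,-10],0],[[0,0,0],0]]'
python3 - <<'E'
from h import *
c=capture("scene"); s=state(); p=s["position"]; print(p,s["force"])
u,v=proj(c,p).astype(int)
im=cv2.resize(c["frame"][v-50:v+30,u-50:u+50],None,fx=7,fy=7,interpolation=cv2.INTER_CUBIC)
for dz in(0,.02,.04):
    q=((proj(c,p+[0,0,dz])-[u-50,v-50]+.5)*7).astype(int);cv2.circle(im,tuple(int(t) for t in q),3,(0,0,255),-1)
cv2.imwrite("pics/s4.png",im)
E
```

```text
t: 6.1
position: [0.51, 0.0198, 0.0483]
tool_rot: [0.956, -0.294, 0.006, -0.001]
force: [-0.2, -0.2, 1.0]
gripper_width: 0.002
[0.51046839 0.01982113 0.0489547 ] [ 0.31698129 -0.58350766 -0.40589094]
```

View pics/s4.png

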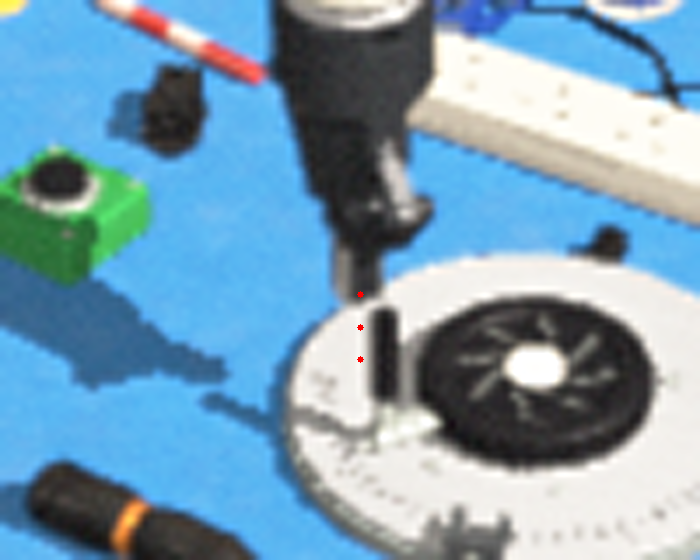

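Confirmed: the fingertip (355,298) stands at about 86 mm, just behind and to the left of the post top (383,310). Lowering another 20 mm, then pushing gently.

```bash
python3 -m pendant '[[[0,0,-12],0],[[0,0,-9],0],[[0,0,-1],0],[[-1.8,-3,0],0],[[-1.8,-3,0],0],[[-1.8,-3,0],0],[[-1.8,-3,0],0]]'
python3 - <<'E'
from h import *
s=state();p=s["position"];d=p[:2]-[.5627,-.0491];q=s["tool_rot"]
print(p,s["force"],"r,a",np.hypot(*d),np.arctan2(-d[1],-d[0]),"yaw",2*np.degrees(np.arctan2(q[1],q[0])))
E
```

```text
t: 6.85
position: [0.5056, 0.0073, 0.028]
tool_rot: [0.956, -0.294, 0.009, -0.002]
force: [0.1, 3.1, -1.6]
gripper_width: 0.006
[0.50561069 0.00734578 0.02802426] [ 0.08903184  3.06293142 -1.64521886] r,a 0.0802827237488617 -0.7797301336623981 yaw -34.187431817939746
```

Contact at about 3 N, with an offset of about 19 mm. Pushing along the arc.

```bash
python3 -m pendant '[[[-3.4,-3.5,0],3.4],[[-3.2,-3.7,0],3.4],[[-3,-3.9,0],3.4],[[-2.7,-4.1,0],3.4],[[-2.4,-4.2,0],3.4]]'
python3 - <<'E'
from h import *
c=capture("wrist"); cv2.imwrite("pics/w6.png",cv2.resize(c["frame"][60:300,180:440],None,fx=2.4,fy=2.4,interpolation=cv2.INTER_CUBIC))
s=state();p=s["position"];d=p[:2]-[.5627,-.0491];q=s["tool_rot"]
print(p,s["force"],"r,a",np.hypot(*d),np.arctan2(-d[1],-d[0]),"yaw",2*np.degrees(np.arctan2(q[1],q[0])))
E
```

```text
t: 7.35
position: [0.4916, -0.0124, 0.029]
tool_rot: [0.989, -0.145, 0.011, -0.004]
force: [0.8, 2.7, -2.2]
gripper_width: 0.001
[ 0.49129416 -0.01298907  0.02897171] [ 1.10696321 -0.02922969 -0.18974466] r,a 0.08001745088036162 -0.46820829971177547 yaw -16.491580028796136
```

View pics/w6.png

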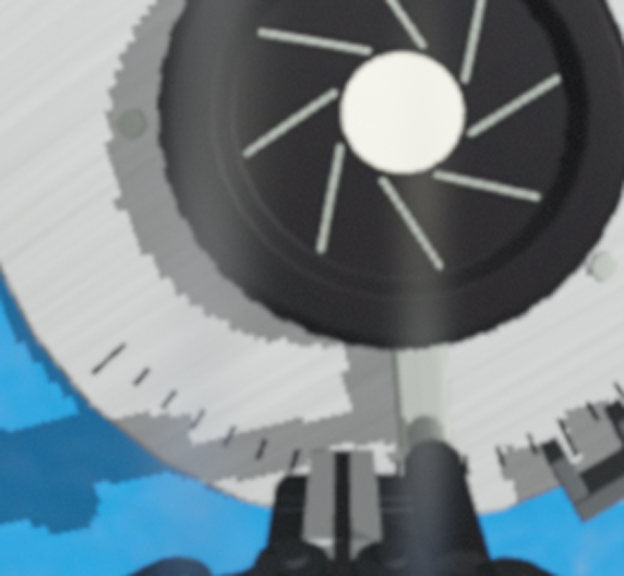

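The lever follows. Post stands right of the fingertips, the clip at lower right. Continuing.

```bash
python3 -m pendant '[[[-2.2,-4.3,0],3.4],[[-1.9,-4.5,0],3.4],[[-1.6,-4.6,0],3.4],[[-1.3,-4.6,0],3.4],[[-1,-4.7,0],3.4],[[-0.7,-4.8,0],3.4]]'
python3 - <<'E'
from h import *
c=capture("wrist"); cv2.imwrite("pics/w7.png",cv2.resize(c["frame"][60:300,180:440],None,fx=2.4,fy=2.4,interpolation=cv2.INTER_CUBIC))
s=state();p=s["position"];d=p[:2]-[.5627,-.0491];q=s["tool_rot"]
print(p,s["force"],"r,a",np.hypot(*d),np.arctan2(-d[1],-d[0]),"yaw",2*np.degrees(np.arctan2(q[1],q[0])))
E
```

```text
t: 8.0
position: [0.4831, -0.0404, 0.0299]
tool_rot: [0.999, 0.036, 0.011, -0.007]
force: [0.5, 2.8, -1.4]
gripper_width: -0.004
[ 0.4832012  -0.04103239  0.02988372] [0.30639457 0.84398251 0.1968804 ] r,a 0.07990710832431466 -0.10113471774689234 yaw 4.316451959372445
```

View pics/w7.png

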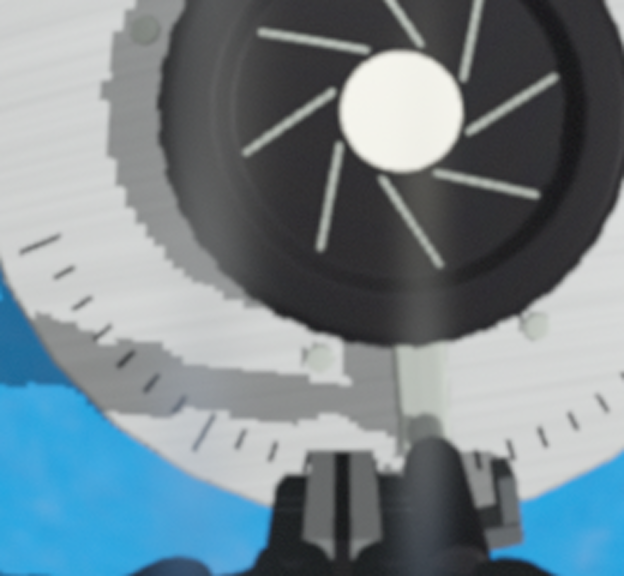

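```bash
python3 - <<'E'
from h import *
im=cv2.imread("pics/w7.png"); cv2.imwrite("pics/w7c.png",cv2.resize(im[330:560,340:560],None,fx=2.6,fy=2.6,interpolation=cv2.INTER_CUBIC))
c=capture("wrist"); C=np.array([.5627,-.0491])
g=lambda u,v:((u+.5)/2.4-.5+180,(v+.5)/2.4-.5+60)
a=fpix(c,*g(401,113),.035)[:2]; print("ap",a)
for n,u,v,z in(("armL",398,375,.03),("armR",445,375,.03),("armL",400,400,.03),("armR",444,400,.03),("pinbase",424,425,.049)):
    p=fpix(c,*g(u,v),z)[:2]; d=p-C; print(n,p,np.hypot(*d),np.arctan2(-d[1],-d[0]))
for t in(.1,.14,.18): print(t,[np.round((fproj(c,[C[0]-r*np.cos(t),C[1]-r*np.sin(t),z])-[180,60])*2.4) for r,z in((.07,.03),(.083,.049),(.083,.099))])
E
```

```text
ap [ 0.56195555 -0.04951822]
armL [ 0.49509184 -0.05526463] 0.06788862927214138 0.09093037233759975
armR [ 0.4960484  -0.06762014] 0.06917681631899289 0.271027757583281
armL [ 0.48812633 -0.05650441] 0.0749403628143793 0.09896554810245282
armR [ 0.489008   -0.06821581] 0.07613097510593357 0.25380730303820837
pinbase [ 0.48955856 -0.06105706] 0.07411235915322728 0.16204519360507974
0.1 [array([400., 382.]), array([404., 458.]), array([421., 576.])]
0.14 [array([410., 381.]), array([417., 458.]), array([438., 575.])]
0.18 [array([421., 381.]), array([431., 457.]), array([456., 574.])]
```

View pics/w7c.png

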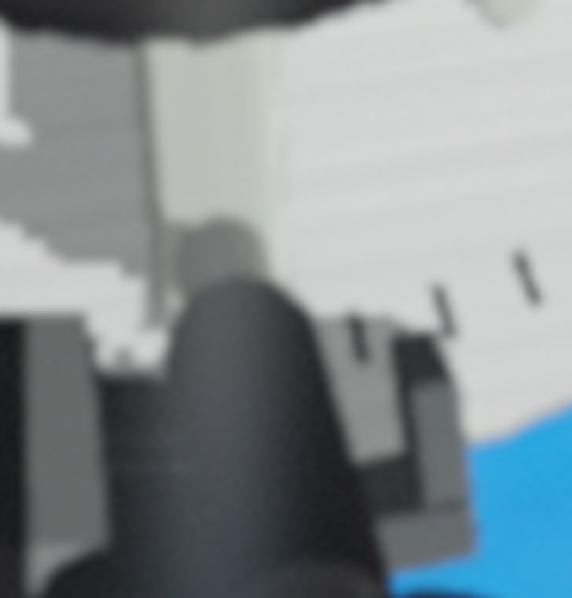

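The lever is at about 0.178 and the clip at 0.285, so 0.107 rad (about 8.5 mm) is left.

```bash
python3 -m pendant '[[[-0.4,-3.5,0],2.5],[[-0.2,-3.5,0],2.5],[[0,-0.7,0],0],[[0,0,0],0]]'
python3 - <<'E'
from h import *
c=capture("wrist"); im=cv2.resize(c["frame"][60:300,180:440],None,fx=2.4,fy=2.4,interpolation=cv2.INTER_CUBIC); cv2.imwrite("pics/w8c.png",cv2.resize(im[330:560,340:560],None,fx=2.6,fy=2.6,interpolation=cv2.INTER_CUBIC))
s=state();p=s["position"];d=p[:2]-[.5627,-.0491]
print(p,s["force"],"r,a",np.hypot(*d),np.arctan2(-d[1],-d[0]))
E
```

```text
t: 8.5
position: [0.4827, -0.0479, 0.0302]
tool_rot: [0.997, 0.075, 0.011, -0.008]
force: [-0.9, 0.7, -0.4]
gripper_width: -0.002
[ 0.48270063 -0.04793574  0.03024505] [-0.23435976  0.04329736  0.40740004] r,a 0.08000784471781215 -0.014552398195406192
```

View pics/w8c.png

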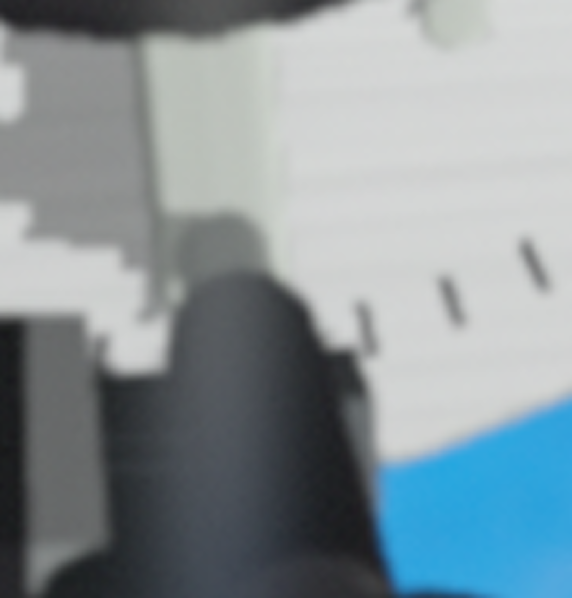

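The lever should now be at about 0.26. Backing off and rising to check it.

```bash
python3 -m pendant '[[[0,6,0],0],[[0,15,0],0],[[0,10,0],0],[[0,0,30],0],[[0,0,45],0],[[0,0,45],0],[[0,-15,0],0],[[0,0,0],0]]'
python3 - <<'E'
from h import *
import pickle
c=capture("wrist"); cv2.imwrite("pics/w9.png",c["frame"]);pickle.dump(c,open("w9.pkl","wb"))
C=[.5627,-.0491]
u,v=fproj(c,[.46,-.075,.03]).astype(int);print(u,v,fproj(c,C+[.035]))
cv2.imwrite("pics/w9c.png",cv2.resize(c["frame"][v-50:v+40,u-60:u+60],None,fx=6,fy=6,interpolation=cv2.INTER_CUBIC))
c=capture("top"); cv2.imwrite("pics/t2.png",c["frame"]);pickle.dump(c,open("t2.pkl","wb"))
print(state()["position"],state()["force"])
E
```

```text
t: 9.35
position: [0.4803, -0.0281, 0.154]
tool_rot: [0.997, 0.073, 0.009, -0.007]
force: [-0.3, -0.4, -0.1]
gripper_width: -0.0
364 209 [357.6080819  107.03198738]
[ 0.47987005 -0.02709968  0.15310189] [-0.10229358 -0.48742898 -0.20977358]
```

View pics/w9c.png

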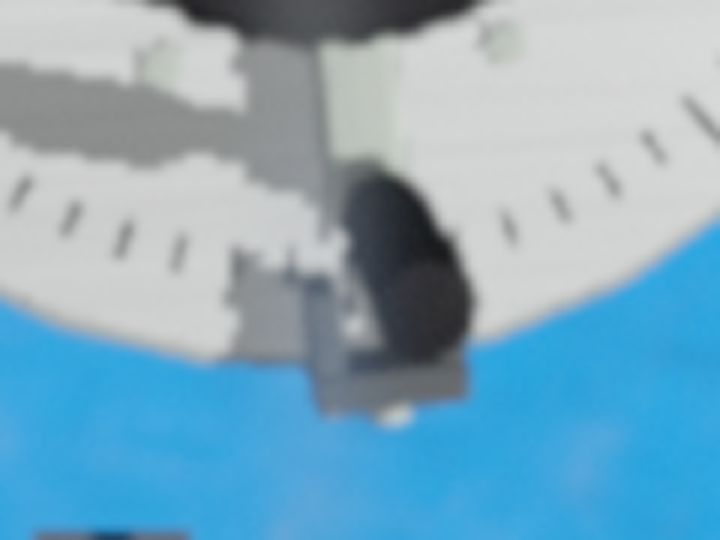

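```bash
python3 - <<'E'
from h import *
import pickle
c=pickle.load(open("w9.pkl","rb")); C=np.array([.5627,-.0491])
g=lambda u,v:((u+.5)/6-.5+304,(v+.5)/6-.5+159)
for n,u,v,z in(("armL",327,80,.03),("armR",403,80,.03),("armL",331,120,.03),("armR",404,120,.03),("posttop",428,315,.099),("oc1",468,395,.03),("oc2",322,414,.03),("cornL",305,282,.03),("screw",397,413,.023)):
    p=fpix(c,*g(u,v),z)[:2]; d=p-C; print(n,p.round(4),np.hypot(*d).round(4),np.arctan2(-d[1],-d[0]).round(4))
E
```

```text
armL [ 0.4984 -0.0609] 0.0654 0.1816
armR [ 0.5005 -0.0737] 0.0669 0.3768
armL [ 0.4917 -0.0628] 0.0723 0.1905
armR [ 0.4937 -0.0752] 0.0738 0.3612
posttop [ 0.4817 -0.0712] 0.084 0.2661
oc1 [ 0.446  -0.0964] 0.1259 0.3853
oc2 [ 0.4386 -0.071 ] 0.126 0.1745
cornL [ 0.4625 -0.0635] 0.1012 0.1426
screw [ 0.4381 -0.0858] 0.1299 0.2866
```

```bash
python3 -m pendant '[[[0,0,20],0],[[0,30,0],0],[[0,40,0],0],[[0,40,0],0],[[0,0,0],0]]'
python3 - <<'E'
from h import *
import pickle
c=capture("wrist"); cv2.imwrite("pics/w10.png",c["frame"]);pickle.dump(c,open("w10.pkl","wb"))
u,v=fproj(c,[.47,-.075,.03]).astype(int);print(u,v)
cv2.imwrite("pics/w10c.png",cv2.resize(c["frame"][v-40:v+40,u-50:u+50],None,fx=7,fy=7,interpolation=cv2.INTER_CUBIC))
c=capture("top"); cv2.imwrite("pics/t2.png",c["frame"]);pickle.dump(c,open("t2.pkl","wb"))
u,v=proj(c,[.47,-.075,.03]).astype(int);print(u,v)
cv2.imwrite("pics/t2c.png",cv2.resize(c["frame"][v-50:v+20,u-45:u+45],None,fx=8,fy=8,interpolation=cv2.INTER_CUBIC))
print(state()["position"])
E
```

```text
t: 9.95
position: [0.4744, 0.0875, 0.1664]
tool_rot: [0.997, 0.07, 0.002, -0.01]
force: [-0.7, 0.7, 0.4]
gripper_width: -0.0
462 204
372 212
[0.47465493 0.08428154 0.16638821]
```

View pics/w10c.png

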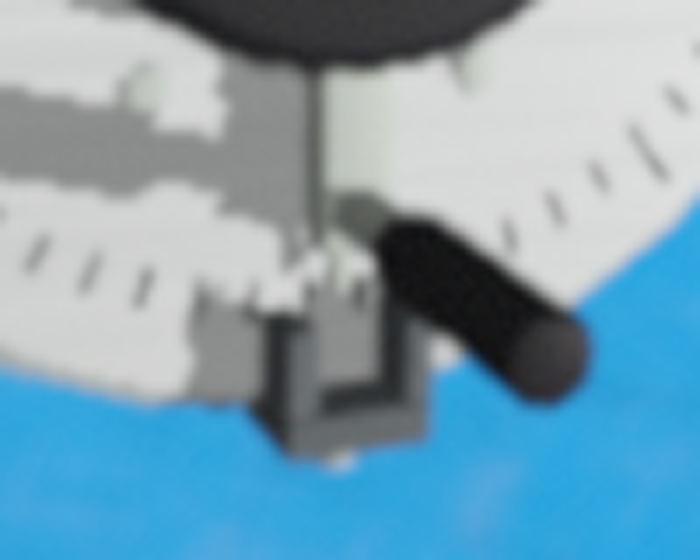

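View pics/t2c.png

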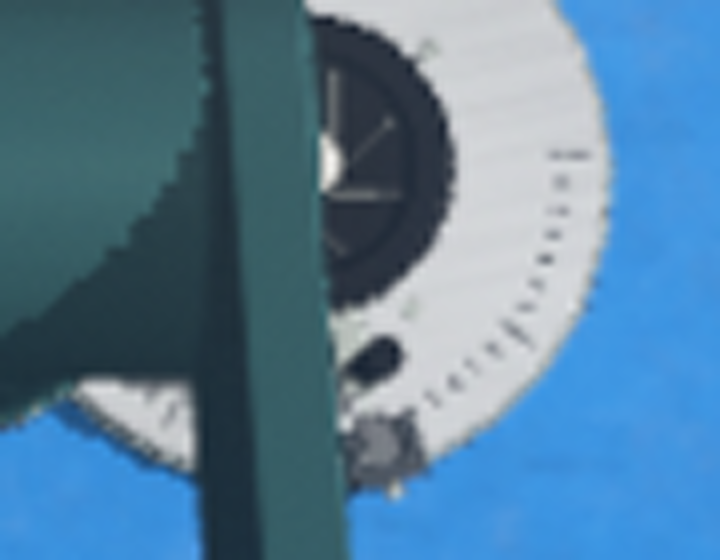

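The pointer stands centred in the fork (w10c, about (340,270), between prongs at 310 and 385). Measured lever angle is 0.276 against 0.284 for the clip, about 1 mm off. Now on to the grey switch.

```bash
python3 -m pendant '[[[0,25,0],0],[[0,40,0],0],[[-1,45,0],0],[[-1,45,0],0],[[-1,45,0],0],[[0,40,0],0],[[0,20,0],0],[[0,0,0],0]]'
python3 - <<'E'
from h import *
import pickle
c=capture("wrist"); cv2.imwrite("pics/w11.png",c["frame"]);pickle.dump(c,open("w11.pkl","wb"))
print(state()["position"],fproj(c,[.468,.345,.043]))
E
```

```text
t: 10.85
position: [0.4716, 0.3424, 0.1592]
tool_rot: [0.998, 0.063, -0.003, -0.005]
force: [0.5, 0.7, 0.5]
gripper_width: 0.003
[0.47142253 0.34100393 0.15900569] [319.94847942 186.50521514]
```

View pics/w11.png

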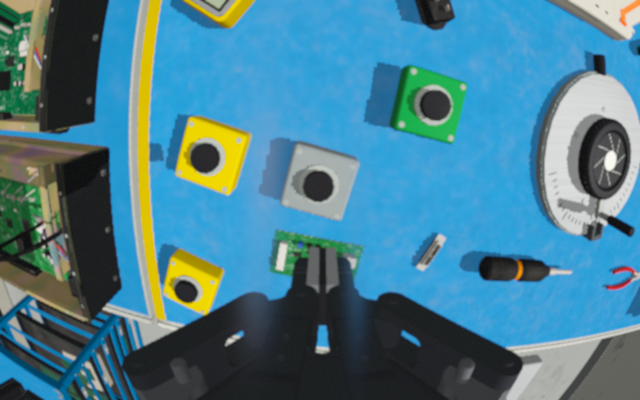

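Grey button at (319,186) matches the projection of (0.468,0.345,0.043). Descending over it.

```bash
python3 -m pendant '[[[-2,2,-20],0],[[-1,2,-35],0],[[0,0,-35],0],[[0,0,-25],0],[[0,0,-12],0],[[0,0,0],0]]'
python3 - <<'E'
from h import *
c=capture("scene"); s=state(); p=s["position"]; print(p,s["force"])
u,v=proj(c,p).astype(int)
im=cv2.resize(c["frame"][v-50:v+30,u-50:u+50],None,fx=7,fy=7,interpolation=cv2.INTER_CUBIC)
cv2.imwrite("pics/s5.png",im)
E
```

```text
t: 11.5
position: [0.4706, 0.3325, 0.0275]
tool_rot: [0.998, 0.058, -0.004, -0.002]
force: [-0.3, 0.2, -1.1]
gripper_width: -0.001
[0.47105136 0.33280129 0.02841071] [-0.57985733  0.45866206 -0.2237233 ]
```

View pics/s5.png

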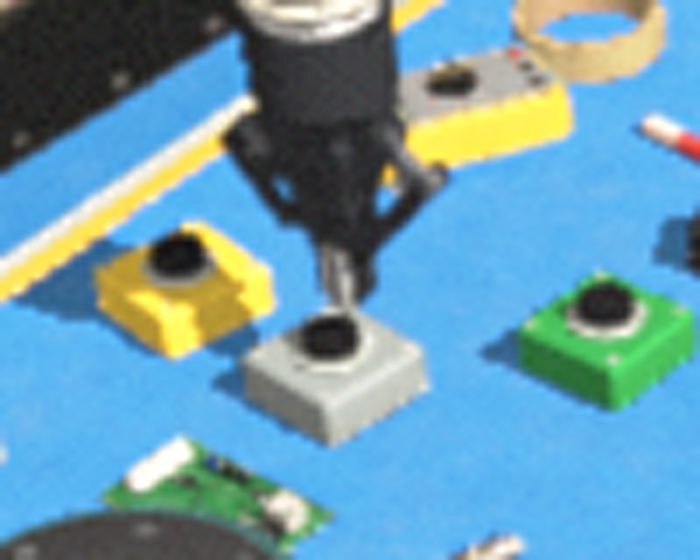

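The tip is above the grey box and 12 mm short in y. Correcting, then lowering.

```bash
python3 -m pendant '[[[-1.5,6,0],0],[[-1.5,5,0],0],[[0,1,0],0],[[0,0.5,-6],0],[[0,0.5,-6],0],[[0,0.5,-3],0],[[0,0,0],0]]'
```

```text
t: 12.25
position: [0.4718, 0.3493, 0.0175]
tool_rot: [0.998, 0.058, 0.001, -0.004]
force: [-0.7, 1.6, 0.4]
gripper_width: 0.001
```

```bash
python3 -m pendant '[[[-2,-2,-4],0],[[-1,-1,-4],0],[[0,0,-3],0],[[0,0,-2],0],[[0,0,0],0]]'
python3 - <<'E'
from h import *
c=capture("scene"); s=state(); p=s["position"]; print(p,s["force"])
u,v=proj(c,p).astype(int)
cv2.imwrite("pics/s6.png",cv2.resize(c["frame"][v-50:v+30,u-50:u+50],None,fx=7,fy=7,interpolation=cv2.INTER_CUBIC))
E
```

```text
t: 12.75
position: [0.4684, 0.3459, 0.0032]
tool_rot: [0.998, 0.058, 0.001, -0.004]
force: [-0.9, 0.0, 2.6]
gripper_width: -0.002
[0.46840085 0.34593222 0.00330853] [-0.67187904  0.54114852  2.26611263]
```

View pics/s6.png

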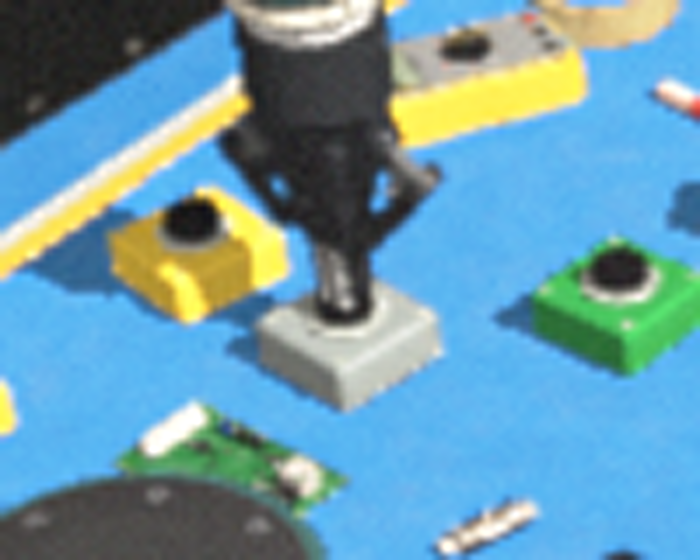

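On the button with about 2.4 N, so partly pressed. Pressing on.

```bash
python3 -m pendant '[[[0,0,-2],0],[[0,0,-2],0],[[0,0,-1.5],0],[[0,0,0],0]]'
```

```text
t: 13.2
position: [0.4685, 0.3459, -0.0003]
tool_rot: [0.998, 0.058, 0.001, -0.004]
force: [-1.4, -0.7, 3.1]
gripper_width: 0.002
```

```bash
python3 -m pendant '[[[0,0,-2],0],[[0,0,-2],0],[[0,0,-1],0],[[0,0,0],0]]'
```

```text
t: 13.6
position: [0.4685, 0.346, 0.0001]
tool_rot: [0.998, 0.059, 0.002, -0.004]
force: [-0.5, -0.4, 3.7]
gripper_width: -0.0
```

```bash
python3 -m pendant '[[[0,0,-3],0],[[0,0,-4],0],[[0,0,-4],0]]'
python3 - <<'E'
from h import *
c=capture("scene"); s=state(); p=s["position"]; print(p,s["force"])
u,v=proj(c,p).astype(int)
cv2.imwrite("pics/s7.png",cv2.resize(c["frame"][v-50:v+30,u-50:u+50],None,fx=7,fy=7,interpolation=cv2.INTER_CUBIC))
E
```

```text
t: 13.9
position: [0.4688, 0.3461, -0.0013]
tool_rot: [0.998, 0.059, 0.003, -0.005]
force: [-11.3, -7.4, 48.9]
gripper_width: 0.003
[ 0.46885817  0.3461464  -0.00127086] [-11.18181758  -7.41675333  45.24579244]
```

View pics/s7.png

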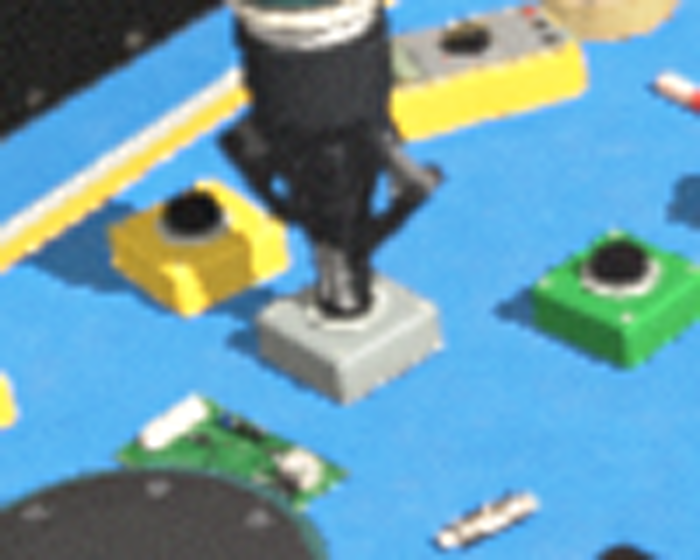

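Bottomed on the stop: force rose to 49 N and the button is flush. Lifting clear and checking.

```bash
python3 -m pendant '[[[0,0,5],0],[[0,0,15],0],[[0,0,30],0],[[0,0,40],0],[[0,0,40],0],[[-15,0,0],0],[[-20,0,0],0],[[0,0,0],0],[[0,0,0],0]]'
python3 - <<'E'
from h import *
c=capture("wrist"); cv2.imwrite("pics/w12.png",c["frame"])
s=state(); print(s["position"],s["force"],abs(s["joint_vel"]).max())
c=capture("top"); 
cv2.imwrite("pics/t3.png",c["frame"])
im=c["frame"]; u,v=proj(c,[.51,-.06,.03]).astype(int)
cv2.imwrite("pics/t3c.png",cv2.resize(im[v-35:v+35,u-45:u+45],None,fx=8,fy=8,interpolation=cv2.INTER_CUBIC))
E
```

```text
t: 14.85
position: [0.4299, 0.3448, 0.1321]
tool_rot: [0.998, 0.059, 0.003, -0.004]
force: [0.3, -0.5, -0.9]
gripper_width: 0.001
[0.42952899 0.34460593 0.1317883 ] [-0.74855807 -0.53042487  0.43321869] 0.013777422817058666
```

View pics/w12.png

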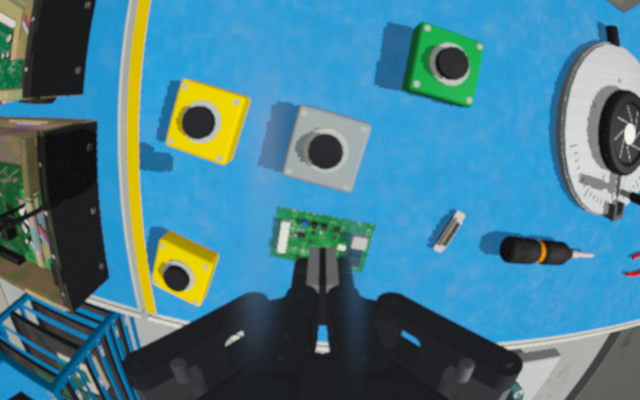

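View pics/t3c.png

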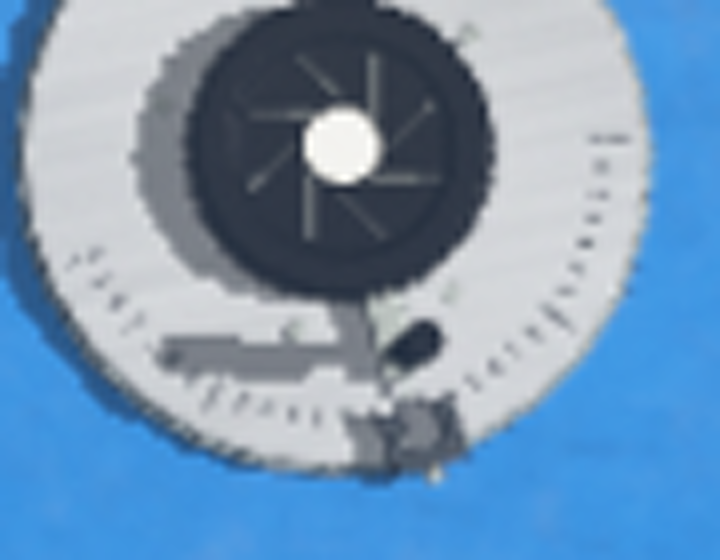

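View pics/t3.png

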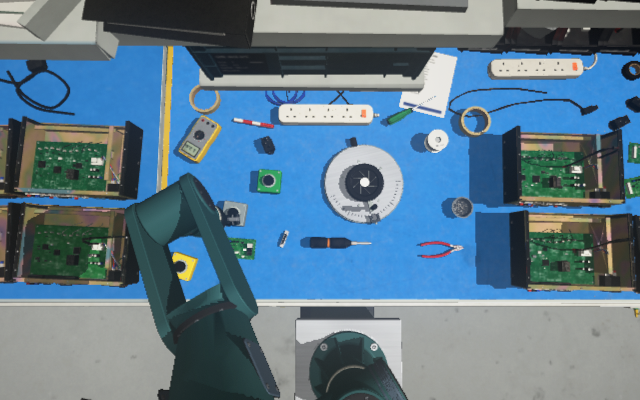

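```bash
python3 - <<'E'
from h import *
c=capture("top"); C=np.array([.5627,-.0491]); u,v=proj(c,[.51,-.06,.03]).astype(int)
g=lambda r,a,z:np.round((proj(c,[C[0]-r*np.cos(a),C[1]-r*np.sin(a),z])-[u-45,v-35]+.5)*8-.5).astype(int)
for a in(.2,.24,.276,.285,.32):print(a,"ptr",g(.098,a,.022),"notch",g(.102,a,.023),"posttop",g(.083,a,.099),"clipout",g(.126,a,.03),"screw",g(.132,a,.023))
print("ap",g(0,0,.035))
cv2.imwrite("pics/t4c.png",cv2.resize(c["frame"][v-5:v+35,u-15:u+25],None,fx=14,fy=14,interpolation=cv2.INTER_CUBIC))
E
```

```text
0.2 ptr [388 404] notch [391 414] posttop [407 346] clipout [406 475] screw [407 491]
0.24 ptr [398 402] notch [401 412] posttop [416 344] clipout [419 472] screw [421 488]
0.276 ptr [407 399] notch [410 409] posttop [424 342] clipout [431 469] screw [433 485]
0.285 ptr [409 399] notch [413 409] posttop [426 341] clipout [434 468] screw [436 484]
0.32 ptr [418 396] notch [422 406] posttop [434 339] clipout [445 465] screw [447 481]
ap [339 149]
```

View pics/t4c.png

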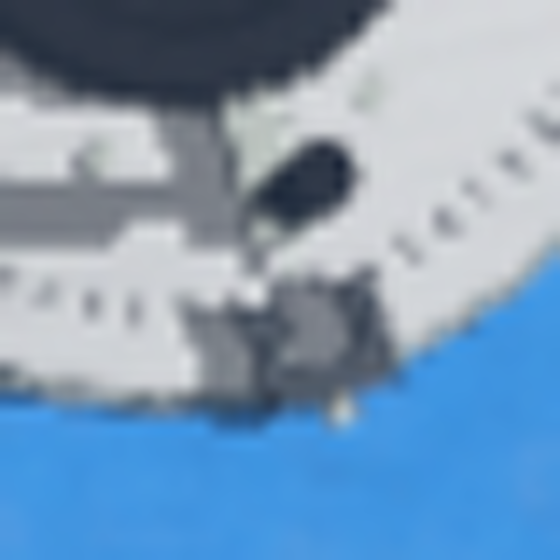

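```bash
python3 -c "
from bench import *
print(state()['t']); print(sign_off())"
```

```text
15.0
the job is handed in; nothing more can be done
None
```

I set the aperture, pressed the lamp button and handed the job in at t = 15.0 s. All my last checks looked right, but no verdict was given.

**Lever:** I pushed it anticlockwise with the shut fingertips from about −0.54 rad to 0.276 rad. The clip measured 0.284 rad, so the pointer is about 1 mm off the notch's centre line, within the 6.5 mm allowed. The readings at the post stayed around 3 N. A coarser check from the top camera after the press agreed to within a few mm.

**Button:** I pressed the grey switch's button down to its stop, where the force rose sharply to 49 N. That press was harder than needed. Afterwards I lifted clear, and the last wrist picture shows the button up again. The arm touches nothing, and by eye in the pictures the loose parts are where they were.

**First push missed:** The shut fingertips end about 38–42 mm above the reported TCP, contrary to the stated tool frame. The fingers passed over the post without touching it. I confirmed the offset in two camera views, went about 40 mm lower and repeated the push.

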